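# Hand over the wooden fork from the mug

## Robot

A 7-joint arm with a two-finger parallel gripper is mounted at the origin on the work surface. World frame = base frame: x ahead of the robot, y to its left, z up, the work surface at z = 0. Lengths are in mm, angles in rad, forces in N, time in s.
With the tool pointing down it reaches from about 350 to 900 mm from the base axis. Payload 7.2 kg.
Tool frame: the origin (TCP) lies on the centre line of the jaws, within the pads' length; the fingertips stand tip_extent ahead of it and the grasp point (between the pads) lies 5 mm behind it (tip_extent is the distance from the TCP to the fingertips, in mm); z points along the fingers, y is the direction in which the jaws open and shut (so a half turn about z gives the same grasp; the last joint's range is limited). The gripper opens to 88 mm and grips with 3 to 60 N. Pads are 20 mm wide; open, the fingers measure 115 mm over their backs; the gripper's body (75 mm by 178 mm) begins 61 mm behind the grasp point.
Start: joints at [-1.283, 0.411, -0.013, 1.596, 0.006, 1.134, -0.082], TCP at [217.722, 585.855, 236.653] pointing down, gripper open.
Joint ranges: [-2.95, 2.95], [-0.29, 1.99], [-1.47, 1.44], [0.14, 2.54], [-1.03, 4.17], [0.13, 1.85], [-2.86, 2.86]. Speed limits (rad/s): [2.39, 2.39, 3.01, 3.01, 3.14, 3.14, 3.14].

## Interface

Orientations are given as a rotation vector (axis times angle).
In Python, from rig import sense, snapshot, calibration, hand_in, tip_extent gives the robot as it stands. The module is installed in compiled form; this text tells all that it offers.
- The arm moves only by the tool jog_arm, never from a script. Its arguments are lists of equal length, an entry for each row: "translation": the shift along the tool's x, y, z in m, a list of three; "rot": the turn, a rotation vector about the tool's x, y, z in degrees, a list of three. In form: {"translation": [[tx, ty, tz], ...], "rot": [[wx, wy, wz], ...]}. A call has exactly 8 rows; each row shifts and turns the commanded pose from where the row before left it, along the tool's axes as they then stand; what a row does not reach is not made up. A row lasts 1/8 s, in which the tool goes at most 62.5 mm and 10.7 degrees, less where a joint would pass 70% of its speed; a pose out of reach is approached as far as the arm can. A call with a gripper value outside its range is refused whole. "grip" is the opening, from 0 (shut) to 1 (fully open), set as the call begins (left out, the last holds). The fingers move at their own pace and stop on an object; the grip force is fixed at half the most. Time passes only in rows, so rows that do not move let the fingers close, or fill a call up. It gives the time, the measured TCP pose, the force and the opening at its end, in the units of the state.
- sense(): the state, without advancing time (a new reading comes with each control period).
- snapshot(name): name is "scene" or "top"; returns the picture (384x512x3 uint8, blue, green, red); there is no depth.
- calibration(name): a dict with "fx", "fy", "cx", "cy" (pixels), "cam_to_world" (4x4, takes a point from camera to world coordinates). Camera axes: x right, y down, z forward; pixel columns grow to the right and rows downward; lengths in mm; the calibration is good to about 2 mm. A picture is of the moment at which its call begins. calibration takes no time and is no camera call.
- hand_in(): hands the job in, once; it reports no verdict.
The state is a dict: "time": time; "joint_pos": joint angles; "joint_vel": joint speeds; "effort": joint torques, N m; "tool_pos": TCP position; "tcp_rot": TCP orientation; "ft_force": force on the tool from outside, world axes, zero at the start; "ft_torque": the same for the moment, N m; "finger_gap": opening from 0.0 (shut) to 1.0 (fully open).
Only numpy, scipy, OpenCV 4.12 (cv2) and the standard library are available. Lean on these libraries where they do the work, as an engineer would, in place of code of your own. Each camera call takes 0.05 s, during which the arm holds its last target.

## Task

Draw the wooden fork out of the orange mug and offer it to the guest who stands at the far edge of the cart, facing you: hold it level and hollow side up, at least a hand's breadth (10 cm) above the glass plate, with its head over the plate and its handle pointing straight across to the guest's side, away from the robot. Finish while still holding it there, quite still, in the gripper. Leave the mug standing where it was and everything else undisturbed.

Things in the scene. Friction and masses are not known exactly. Their poses are not given: they have to be found in the camera images.
- fork: Rigid wooden fork, 226 mm long, about 30 g, standing handle down in the orange mug and leaning 32 deg from vertical, its underside on the rim. Origin: on the neck, mid-thickness, 148 mm from the butt, 78 from the tine tips. x: from handle to tines; y: across its width (level as it leans); z: out of the hollow upper face, which as it leans looks up and inwards over the mug.
- fork_butt (a point): End of the fork's handle, 148 mm from the fork's origin along -x. Along x from the origin: handle from -148 to -68 mm is 17 wide (y), 10 thick (z -4 to 6); neck from -68 to +22 is 10 wide, 8 thick, straight-sided. The butt rests on the mug's floor against the wall; the neck from -28 to +22 stands free above the rim, to be pinched across its width at the origin.
- fork_head (a point): Middle of the fork's head, 45 mm from the fork's origin along +x. The head runs from +22 to +78 mm, 24 mm wide, with three tines bent slightly upward (to +z).
- mug: Orange stoneware mug, about 380 g, loose: outer diameter 82 mm, height 105, wall 4.5, inner floor 6 mm up. Origin: centre of the underside, z up. The fork leans out over the rim on the mug's +x side; the mug's handle reaches 75 mm from the axis on its -x side, 21 to 91 mm up. The other cup, with the spoon, is a plain steel tumbler without handle.
- plate: Round clear glass plate, 190 mm in diameter, 20 mm high, about 450 g, loose on the cart. Origin: centre of the underside.
- guest (a point): A fixed point on the cart top beyond the plate, on the guest's side; its x axis points straight across the cart to the guest, away from the robot (the guest stands along it at the far edge).
- tumbler: Loose bystander, not part of the job. Steel tumbler, diameter 79 mm, height 105 mm, holding the wooden spoon. Origin: centre of the underside.
- spoon: Loose bystander, not part of the job. Wooden spoon of the fork's length and wood, but with a round bowl of 40 mm for a head, leaning in the steel tumbler as the fork does in the mug. Origin and axes as the fork's: on the neck, 148 mm from the butt, x towards the bowl.
- canister: Loose bystander, not part of the job. Stainless steel sugar canister with twist cap, diameter 97 mm, height 140 mm. Origin: centre of the underside.
- scraper: Loose bystander, not part of the job. Plastic ice scraper lying flat, 240 mm long, blade 100 mm wide, 18 mm high. Origin: on the underside, near the middle; x axis towards the blade.
- salt: Loose bystander, not part of the job. Glass salt shaker with steel top, diameter 44 mm, height 68 mm. Origin: centre of the underside.
- bowl: Loose bystander, not part of the job. White ceramic cereal bowl, diameter 124 mm, height 55 mm. Origin: centre of the underside.
- timer: Loose bystander, not part of the job. Round kitchen timer, diameter 66 mm, height 41 mm. Origin: centre of the underside.
There are look-alikes about, which are no part of the job. Of the things that look like the mug, the middle-sized one is meant.

How it is judged (in metres and radians):
On the way:
1. the fork is held in the gripper, drawn fully clear of the mug (contact force between the fingers and fork above 0.5 N and height (world z) of fork_butt above 0.11 m and contact force between fork and mug below 0.05 N), for 0.1 s.
At the end, for the whole second after the job is handed in: Fork held still by the fingers alone, neck 115 mm up or higher, level and hollow side up within 15 deg, head within 85 mm of the plate centre, handle away from the robot within 17 deg of straight across; mug upright within 40 mm, plate and bystanders within 30 mm of their starts (contact force between the fingers and fork above 0.5 N and angle between fork's own z axis and vertical below 0.26 rad and height (world z) of fork above 0.115 m and horizontal distance between fork_head and plate below 0.085 m and angle between the x axis of fork and the x axis of guest, either way round below 0.3 rad and x of guest in the frame of fork below 0 m and contact force between fork and mug below 0.05 N and contact force between fork and plate below 0.05 N and linear speed of fork below 0.03 m/s and angular speed of fork below 0.2 rad/s and angle between mug's own z axis and vertical below 0.1 rad and distance of mug from where it was at the start of the episode below 0.04 m and distance of each of canister, scraper, tumbler, spoon, salt, bowl, timer, plate from where it was at the start of the episode below 0.03 m); the arm keeps its last pose, push and grip.
It fails at once if the mug is tipped or lifted (angle between mug's own z axis and vertical above 0.35 rad or height (world z) of mug above 0.03 m).
It fails at once if the plate or a bystander is knocked away (distance of any of canister, scraper, tumbler, spoon, salt, bowl, timer, plate from where it was at the start of the episode above 0.04 m).
It also fails if it takes over 42 s, if anything falls off the work surface, if the arm or the gripper's body presses on something with over 40 N, if the wrist force passes 120 N, or if a joint passes its speed limit or range.

## Working session

There is one attempt and no reset: what is moved stays moved. The work goes in short steps, Python scripts to look and compute and a tool call to move; the robot and the scene stay as the last step left them, time stands still between calls to the robot, and variables do not carry over. Pictures are saved under pics/ and viewed, and the job is handed in when it is done.

Besides the shell and the picture viewer there is one more tool, called after "Call:" as name(argument=value, ...) on one line, values as JSON. jog_arm: Moves the arm, as the interface text tells. Its arguments: {"type":"object","properties":{"translation":{"type":"array"},"rot":{"type":"array"},"grip":{"type":"number"}},"required":["translation","rot"]}

```bash
mkdir -p pics; python3 - <<'E'
from rig import *
import cv2
for n in("scene","top"):
    cv2.imwrite(f"pics/{n}0.png",snapshot(n)); c=calibration(n); print(n,{k:(v if k!="cam_to_world" else [list(map(lambda t:round(float(t),4),r)) for r in v]) for k,v in c.items()})
print(sense(), tip_extent if not callable(tip_extent) else tip_extent())
E
```

```text
scene {'fx': 449.79843209796564, 'fy': 449.79843209796564, 'cx': 257.2063952990842, 'cy': 192.59400746246104, 'cam_to_world': [[-0.4779, 0.5802, -0.6595, 1242.3411], [0.8784, 0.3159, -0.3586, 378.6085], [0.0003, -0.7507, -0.6606, 842.2557], [0.0, 0.0, 0.0, 1.0]]}
top {'fx': 464.7064196214651, 'fy': 464.7064196214651, 'cx': 257.6687521720532, 'cy': 194.32587187576252, 'cam_to_world': [[0.026, -0.9963, 0.0813, 428.5402], [-0.9996, -0.0253, 0.0092, -28.6659], [-0.0071, -0.0815, -0.9966, 1435.1852], [0.0, 0.0, 0.0, 1.0]]}
{'time': 0.1, 'joint_pos': array([-1.28320523,  0.41185517, -0.01268135,  1.5969452 ,  0.00558137,
        1.13427841, -0.08220749]), 'joint_vel': array([ 3.26458916e-04, -1.01142892e-03,  8.20447267e-05, -2.23043813e-03,
        1.13779332e-03,  2.04591657e-03,  1.92408077e-04]), 'effort': array([ 2.62915026e-03, -5.89097607e+01,  6.43664282e-01, -2.91711509e+01,
       -5.38206822e-02,  1.45508678e-02,  3.79606524e-05]), 'tool_pos': array([217.60520218, 585.44215377, 235.87753647]), 'tcp_rot': array([-5.55933652e-01, -3.09184895e+00,  2.26478963e-03]), 'ft_force': array([0.39230448, 0.56200126, 0.47083915]), 'ft_torque': array([-0.02746817,  0.02184595,  0.03208127]), 'finger_gap': 0.9997968210407875} 14.0
```

View pics/scene0.png

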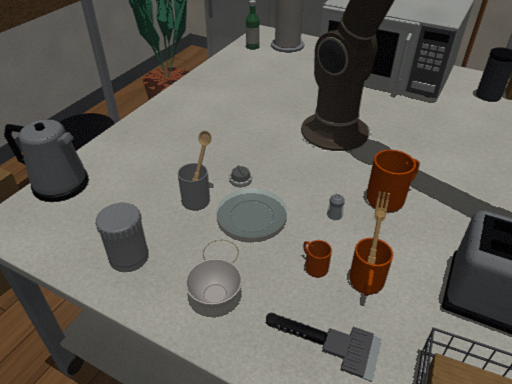

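View pics/top0.png

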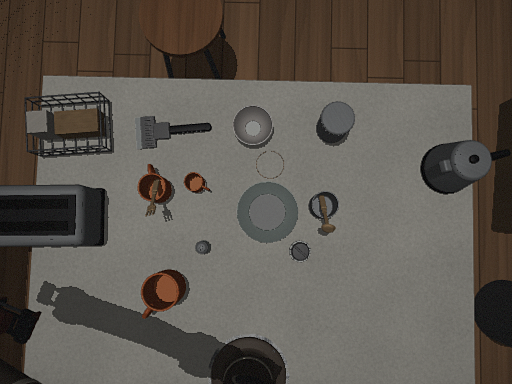

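```bash
python3 - <<'E'
import cv2
a=cv2.imread("pics/scene0.png")[175:315,330:450]; b=cv2.imread("pics/top0.png")[150:240,110:230]
cv2.imwrite("pics/sc.png",cv2.resize(a,None,fx=4.2,fy=4.2,interpolation=cv2.INTER_CUBIC))
cv2.imwrite("pics/tc.png",cv2.resize(b,None,fx=6,fy=6,interpolation=cv2.INTER_CUBIC))
c=cv2.imread("pics/top0.png")[140:270,200:350]
cv2.imwrite("pics/pc.png",cv2.resize(c,None,fx=4,fy=4,interpolation=cv2.INTER_CUBIC))
E
```

```text
(no output)
```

View pics/sc.png

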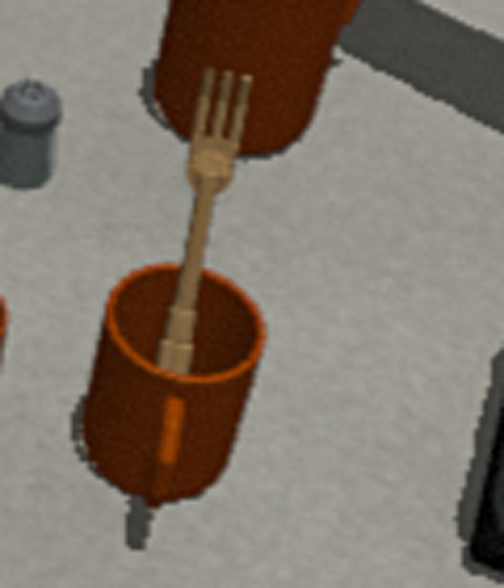

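View pics/tc.png

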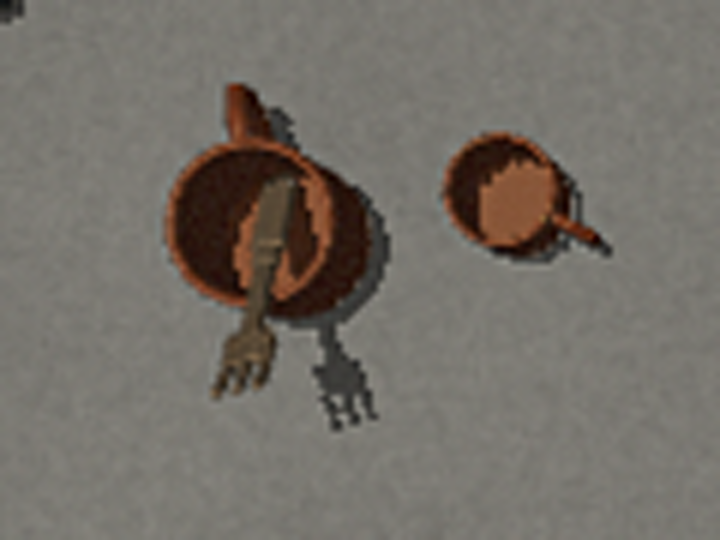

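View pics/pc.png

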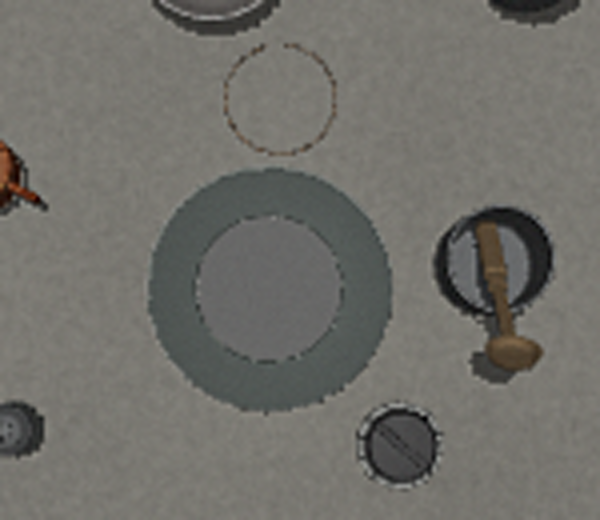

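```bash
cat > h.py <<'E'
import numpy as np
from rig import calibration
C={n:calibration(n) for n in("scene","top")}
def ray(n,u,v):
    c=C[n];M=np.array(c["cam_to_world"]);d=M[:3,:3]@[(u-c["cx"])/c["fx"],(v-c["cy"])/c["fy"],1];return M[:3,3],d
def atz(n,u,v,z):
    o,d=ray(n,u,v);return o+d*(z-o[2])/d[2]
def tri(s,t):
    o1,d1=ray("scene",*s);o2,d2=ray("top",*t)
    k=np.linalg.lstsq(np.c_[d1,-d2],o2-o1,rcond=None)[0]
    a,b=o1+k[0]*d1,o2+k[1]*d2;return (a+b)/2,np.linalg.norm(a-b)
def proj(n,p):
    c=C[n];M=np.array(c["cam_to_world"]);q=M[:3,:3].T@(np.asarray(p)-M[:3,3]);return np.array([c["fx"]*q[0]/q[2]+c["cx"],c["fy"]*q[1]/q[2]+c["cy"]])
E
cat > m.py <<'E'
from h import *
from scipy.optimize import least_squares
sc=lambda u,v:((u+.5)/4.2-.5+330,(v+.5)/4.2-.5+175)
tc=lambda u,v:((u+.5)/6-.5+110,(v+.5)/6-.5+150)
pts={"tip":(sc(227,72),tc(238,392)),"base":(sc(209,185),tc(252,322)),"sh":(sc(180,311),tc(270,243))}
for k,(s,t) in pts.items():
    p,e=tri(s,t);print(k,p.round(1),round(e,1))
X={"tip":[78,0,6],"base":[22,0,3],"sh":[-68,0,5]}
def R(yaw,lean):
    c,s=np.cos(yaw),np.sin(yaw)
    x=np.array([np.sin(lean)*c,np.sin(lean)*s,np.cos(lean)]);z=np.array([-np.cos(lean)*c,-np.cos(lean)*s,np.sin(lean)])
    return np.c_[x,np.cross(z,x),z]
def f(q):
    r=[]
    for k,(s,t) in pts.items():
        p=q[:3]+R(q[3],q[4])@X[k]
        r+=list(proj("scene",p)-s)+list(proj("top",p)-t)
    return np.array(r+[(q[4]-np.radians(32))*50])
q=least_squares(f,[600,270,150,np.pi,.55]).x
print(q[:3],np.degrees(q[3:]),f(q).round(1))
print("butt",q[:3]+R(q[3],q[4])@[-148,0,0])
# mug: rim
print("rim",atz("top",*tc(250,222),105),atz("top",*tc(170,222),105),atz("top",*tc(332,222),105))
print("rim scene",atz("scene",*sc(186,323),105))
print("rim near/far",atz("top",*tc(250,140),105),atz("top",*tc(250,306),105))
pc=lambda u,v:((u+.5)/4-.5+200,(v+.5)/4-.5+140)
print("plate",atz("top",*pc(270,290),20),atz("top",*pc(150,290),20),atz("top",*pc(391,290),20))
print("ring",atz("top",*pc(280,98),0))
print("gap",atz("top",*pc(275,44),0))
print("edge",atz("top",45,77,0)-atz("top",470,87,0))
print("tumb",atz("top",*pc(495,262),105),"bigmug",atz("top",160,291,120),"bowl",atz("top",253,126,50),"can",atz("top",338,117,140),"salt",atz("top",203,247,68),"timer",atz("top",300,251,41),"smallmug",atz("top",195,183,60),"toaster edge",atz("top",107,216,180), "spoonhead",atz("top",325,228,190))
E
python3 m.py
```

```text
tip [467.1 269.5 199.6] 0.6
base [500.7 277.7 150.7] 2.3
sh [541.9 284.1  97. ] 3.5
[504.12926076 277.62520529 136.01957767] [193.03321442  31.23096177] [ 0.4 -1.5 -0.4 -1.1 -0.3 -3.6 -0.2  1.9 -1.1  5.6 -0.1  0.4 -0.7]
butt [578.88888822 294.93047953   9.46711588]
rim [551.66272132 290.60507371 105.        ] [550.68886017 329.07287956 105.        ] [552.66051674 251.19185687 105.        ]
rim scene [555.05741003 291.87833153 105.        ]
rim near/far [591.2806758  292.37752252 105.        ] [511.27625432 288.79824279 105.        ]
plate [490.38390156 -45.86610881  20.        ] [488.0351132   45.50253257  20.        ] [ 492.75009468 -137.9118008    20.        ]
ring [640.95310751 -50.25189563   0.        ]
gap [683.36117542 -45.33438531   0.        ]
edge [5.39906701e-01 1.34407789e+03 0.00000000e+00]
tumb [ 510.85292033 -205.35797061  105.        ] bigmug [257.78284243 249.39165578 120.        ] bowl [748.68928223   3.59117479  50.        ] can [ 759.62511282 -238.44552921  140.        ] salt [381.38465914 139.85629849  68.        ] timer [ 376.19958343 -146.30801037   41.        ] smallmug [569.84346993 171.42405859  60.        ] toaster edge [461.77328185 388.92910292 180.        ] spoonhead [ 444.54358241 -199.286505    190.        ]
```

```bash
cat > plan.py <<'E'
import numpy as np
from scipy.spatial.transform import Rotation as Ro, Slerp
from rig import sense
def pose():
    s=sense();return np.array(s["tool_pos"]),Ro.from_rotvec(s["tcp_rot"])
def RT(az,t):
    # tool x azimuth az(deg); z tilted t deg toward +x from down
    a=np.radians(az);x=np.array([np.cos(a),np.sin(a),0]);z=np.array([0,0,-1.]);y=np.cross(z,x)
    return Ro.from_matrix(np.c_[x,y,z])*Ro.from_rotvec([0,np.radians(t),0])
def rows(p0,R0,p1,R1,n=8):
    S=Slerp([0,1],Ro.concatenate([R0,R1]));T=[];W=[]
    for i in range(n):
        a=S(i/n);b=S((i+1)/n)
        T.append((a.inv().apply((np.array(p1)-p0)/n)/1000).round(4).tolist());W.append(np.degrees((a.inv()*b).as_rotvec()).round(2).tolist())
    print("T",T);print("W",W)
E
python3 - <<'E'
from plan import *
p,R=pose()
R2=RT(194,22);Rm=RT(175,10)
rows(p,R,[340,470,350],Rm)
rows(np.array([340,470,350]),Rm,[550,289.5,252],R2)
E
```

```text
T [[-0.0194, -0.0082, -0.0143], [-0.0188, -0.0089, -0.0146], [-0.0181, -0.0096, -0.015], [-0.0175, -0.0102, -0.0154], [-0.0168, -0.0108, -0.0157], [-0.0161, -0.0114, -0.016], [-0.0153, -0.012, -0.0164], [-0.0146, -0.0125, -0.0166]]
W [[0.16, 1.24, -1.92], [0.16, 1.24, -1.92], [0.16, 1.24, -1.92], [0.16, 1.24, -1.92], [0.16, 1.24, -1.92], [0.16, 1.24, -1.92], [0.16, 1.24, -1.92], [0.16, 1.24, -1.92]]
T [[-0.0298, -0.0202, 0.0072], [-0.0292, -0.0213, 0.0067], [-0.0285, -0.0224, 0.0062], [-0.0277, -0.0234, 0.0057], [-0.0269, -0.0244, 0.0053], [-0.026, -0.0254, 0.0049], [-0.0251, -0.0264, 0.0045], [-0.0241, -0.0273, 0.0042]]
W [[0.66, 1.49, -2.29], [0.66, 1.49, -2.29], [0.66, 1.49, -2.29], [0.66, 1.49, -2.29], [0.66, 1.49, -2.29], [0.66, 1.49, -2.29], [0.66, 1.49, -2.29], [0.66, 1.49, -2.29]]
```

Call:
jog_arm(translation=[[-0.019,-0.008,-0.014],[-0.019,-0.009,-0.015],[-0.018,-0.01,-0.015],[-0.018,-0.01,-0.015],[-0.017,-0.011,-0.016],[-0.016,-0.011,-0.016],[-0.015,-0.012,-0.016],[-0.015,-0.013,-0.017]], rot=[[0.2,1.2,-1.9],[0.2,1.2,-1.9],[0.2,1.2,-1.9],[0.2,1.2,-1.9],[0.2,1.2,-1.9],[0.2,1.2,-1.9],[0.2,1.2,-1.9],[0.2,1.2,-1.9]], grip=1.0)

```text
time: 1.1
tool_pos: [340.4, 469.3, 351.2]
tcp_rot: [-0.132, -2.968, -0.002]
ft_force: [-0.3, 0.8, 0.1]
finger_gap: 1.003
```

Call:
jog_arm(translation=[[-0.03,-0.02,0.007],[-0.029,-0.021,0.007],[-0.029,-0.022,0.006],[-0.028,-0.023,0.006],[-0.027,-0.024,0.005],[-0.026,-0.025,0.005],[-0.025,-0.026,0.005],[-0.024,-0.027,0.004]], rot=[[0.7,1.5,-2.3],[0.7,1.5,-2.3],[0.7,1.5,-2.3],[0.7,1.5,-2.3],[0.7,1.5,-2.3],[0.7,1.5,-2.3],[0.7,1.5,-2.3],[0.7,1.5,-2.3]])

```text
time: 2.1
tool_pos: [551.3, 290.5, 253.8]
tcp_rot: [0.337, -2.739, 0.082]
ft_force: [0.4, 0.8, -0.5]
finger_gap: 1.003
```

```bash
python3 - <<'E'
from plan import *
from rig import *
import cv2
s=snapshot("scene");t=snapshot("top")
cv2.imwrite("pics/s1.png",s);cv2.imwrite("pics/t1.png",t)
a=cv2.resize(s[130:310,300:480],None,fx=2.2,fy=2.2,interpolation=2);b=cv2.resize(t[120:255,100:235],None,fx=396/135,fy=396/135,interpolation=2)
cv2.imwrite("pics/c1.png",cv2.hconcat([a,b]))
p,R=pose();print(p,R.as_matrix().round(3),sense()["joint_pos"].round(2),sense()["time"])
E
```

```text
[553.02075468 287.10941    251.65737839] [[-0.9   -0.239 -0.363]
 [-0.215  0.971 -0.104]
 [ 0.378 -0.016 -0.926]] [-0.53  0.64  0.04  1.25 -0.1   1.63  1.33] 2.2
```

View pics/c1.png

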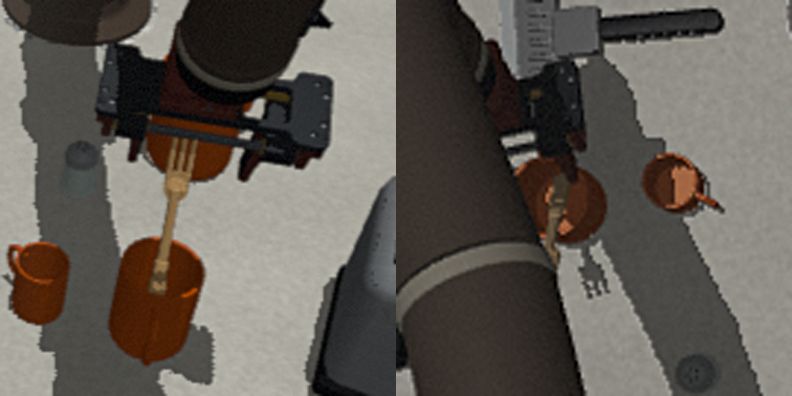

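```bash
cat >> m.py <<'E'
print('-----')
import cv2
def draw(o,yaw,lean,name):
    a=cv2.imread("pics/scene0.png");b=cv2.imread("pics/top0.png");M=R(np.radians(yaw),np.radians(lean));o=np.array(o)
    outs=[]
    for n,im,(r0,c0,h,w),k in(("scene",a,(175,330,130,110),4),("top",b,(160,120,70,60),7)):
        big=cv2.resize(im[r0:r0+h,c0:c0+w],None,fx=k,fy=k,interpolation=2)
        for seg in [[(-148,8.5,1),(-68,8.5,1),(-68,5,1),(22,5,1),(22,12,1),(78,12,4),(78,-12,4),(22,-12,1),(22,-5,1),(-68,-5,1),(-68,-8.5,1),(-148,-8.5,1)]]:
            pp=[((proj(n,o+M@np.array(x,float))-[c0,r0]+.5)*k).astype(int) for x in seg]
            cv2.polylines(big,[np.array(pp)],True,(255,255,0),1)
        for z,rad in((105,41),):
            c=np.array([551.5,291,z]);pp=[((proj(n,c+rad*np.array([np.cos(t),np.sin(t),0]))-[c0,r0]+.5)*k).astype(int) for t in np.linspace(0,6.28,60)]
            cv2.polylines(big,[np.array(pp)],True,(0,255,0),1)
        big=cv2.copyMakeBorder(big,0,max(0,530-big.shape[0]),0,0,cv2.BORDER_CONSTANT);outs.append(big[:530])
    cv2.imwrite(name,cv2.resize(cv2.hconcat(outs),(794,int(530*794/(sum(x.shape[1] for x in outs))))))
pts2={k:pts[k] for k in("tip","base")}
draw([503.5,278.5,134.5],194,32,"pics/ov.png")
E
python3 m.py|tail -1
```

```text
-----
```

View pics/ov.png

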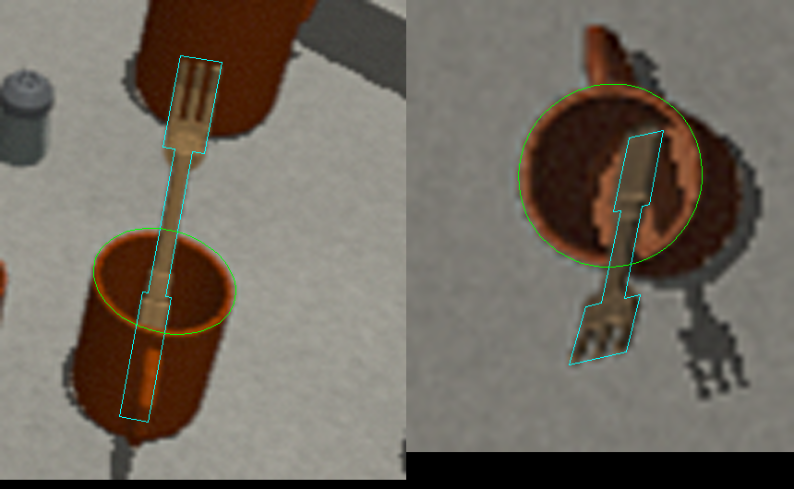

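```bash
python3 - <<'E'
from plan import *
p,R=pose()
rows(p,R,[502,278,130],RT(193.5,22))
E
```

```text
T [[0.0002, 0.0007, 0.0165], [0.0003, 0.0006, 0.0165], [0.0003, 0.0006, 0.0165], [0.0003, 0.0006, 0.0165], [0.0003, 0.0005, 0.0165], [0.0003, 0.0005, 0.0165], [0.0003, 0.0005, 0.0165], [0.0003, 0.0004, 0.0165]]
W [[-0.12, -0.02, -0.01], [-0.12, -0.02, -0.01], [-0.12, -0.02, -0.01], [-0.12, -0.02, -0.01], [-0.12, -0.02, -0.01], [-0.12, -0.02, -0.01], [-0.12, -0.02, -0.01], [-0.12, -0.02, -0.01]]
```

Call:
jog_arm(translation=[[0,0.001,0.018],[0,0.001,0.018],[0,0.001,0.018],[0.001,0.001,0.018],[0.001,0,0.018],[0,0,0.018],[0,0,0.015],[0,0,0.009]], rot=[[-0.1,0,0],[-0.1,0,0],[-0.1,0,0],[-0.1,0,0],[-0.1,0,0],[-0.1,0,0],[-0.1,0,0],[-0.1,0,0]])

```text
time: 3.2
tool_pos: [499.5, 282.3, 132.4]
tcp_rot: [0.332, -2.739, 0.063]
ft_force: [0.5, -0.7, 0.9]
finger_gap: 1.003
```

```bash
python3 - <<'E'
from plan import *
from rig import *
import cv2
s=snapshot("scene");t=snapshot("top")
a=cv2.resize(s[170:310,320:460],None,fx=2.83,fy=2.83,interpolation=2);b=cv2.resize(t[120:255,100:235],None,fx=396/135,fy=396/135,interpolation=2)
cv2.imwrite("pics/c2.png",cv2.hconcat([a[:396],b]))
p,R=pose();print(p,R.as_matrix().round(3),sense()["ft_force"])
E
```

```text
[499.56170944 281.9766998  132.37656195] [[-0.9   -0.238 -0.365]
 [-0.221  0.971 -0.089]
 [ 0.375  0.001 -0.927]] [ 0.64309631  0.10563017 -0.52926645]
```

View pics/c2.png

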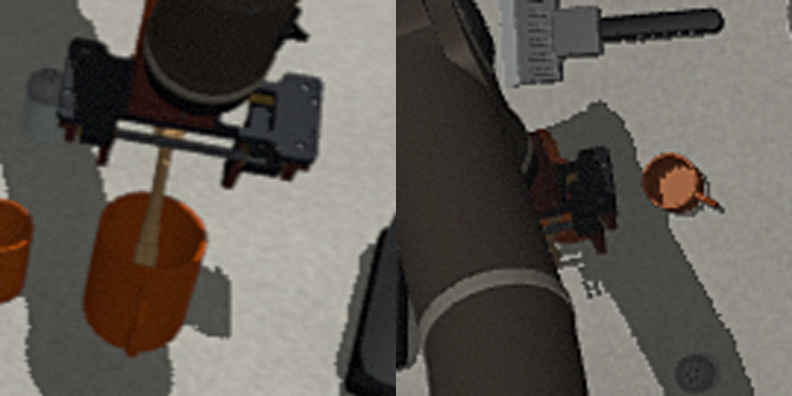

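Call:
jog_arm(translation=[[-0.001,-0.002,0.001],[-0.001,-0.001,0.001],[0,0,0],[0,0,0],[0,0,0],[0,0,0],[0,0,0],[0,0,0]], rot=[[0,0,0],[0,0,0],[0,0,0],[0,0,0],[0,0,0],[0,0,0],[0,0,0],[0,0,0]])

```text
time: 4.3
tool_pos: [502.0, 279.4, 130.5]
tcp_rot: [0.331, -2.74, 0.063]
ft_force: [-0.4, -0.4, -0.5]
finger_gap: 0.997
```

Call:
jog_arm(translation=[[0,0,0],[0,0,0],[0,0,0],[0,0,0],[0,0,0],[0,0,0],[0,0,0],[0,0,0]], rot=[[0,0,0],[0,0,0],[0,0,0],[0,0,0],[0,0,0],[0,0,0],[0,0,0],[0,0,0]], grip=0.0)

```text
time: 5.3
tool_pos: [502.0, 279.5, 130.5]
tcp_rot: [0.331, -2.74, 0.063]
ft_force: [0.7, 1.1, -0.1]
finger_gap: 0.125
```

```bash
python3 - <<'E'
from plan import *
from rig import *
import cv2
s=snapshot("scene")
a=cv2.resize(s[170:310,320:460],None,fx=3.5,fy=3.5,interpolation=2)
cv2.imwrite("pics/c3.png",a)
p,R=pose();print(p,R.as_matrix().round(3),sense()["ft_force"],sense()["finger_gap"]*88)
# draw along fork axis
u=np.array([np.sin(np.radians(32))*np.cos(np.radians(193.5)),np.sin(np.radians(32))*np.sin(np.radians(193.5)),np.cos(np.radians(32))])
print((R.inv().apply(u)).round(4), (R.inv().apply([0,0,1])).round(4))
E
```

```text
[501.9921159  279.42518206 130.46712452] [[-0.901 -0.238 -0.364]
 [-0.221  0.971 -0.088]
 [ 0.374  0.001 -0.927]] [-0.09955458 -0.41602091  0.40787703] 9.789240781131522
[ 0.8088  0.0034 -0.5881] [ 0.3743  0.0011 -0.9273]
```

View pics/c3.png

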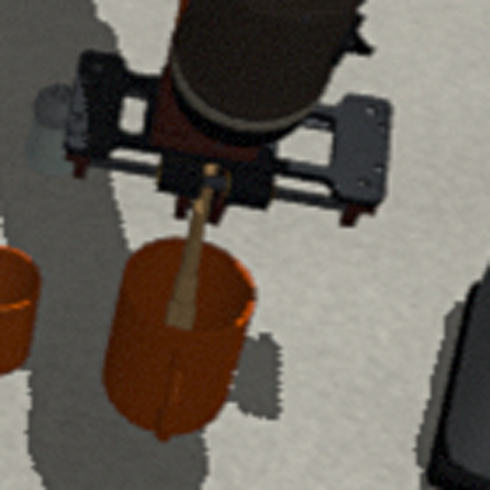

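Call:
jog_arm(translation=[[0.004,0,-0.003],[0.008,0,-0.006],[0.008,0,-0.006],[0.008,0,-0.006],[0.008,0,-0.006],[0.008,0,-0.006],[0.008,0,-0.006],[0.008,0,-0.006]], rot=[[0,0,0],[0,0,0],[0,0,0],[0,0,0],[0,0,0],[0,0,0],[0,0,0],[0,0,0]], grip=0.0)

```text
time: 6.35
tool_pos: [464.0, 270.1, 195.2]
tcp_rot: [0.331, -2.74, 0.063]
ft_force: [-0.5, -0.0, -0.3]
finger_gap: 0.11
```

```bash
python3 - <<'E'
from plan import *
from rig import *
import cv2
s=snapshot("scene")
a=cv2.resize(s[150:310,300:460],None,fx=3,fy=3,interpolation=2)
cv2.imwrite("pics/c4.png",a)
p,R=pose();print(p,R.as_matrix().round(3),sense()["ft_force"],sense()["finger_gap"]*88)
E
```

```text
[463.88399263 270.25611621 196.37208591] [[-0.901 -0.238 -0.363]
 [-0.222  0.971 -0.087]
 [ 0.373  0.002 -0.928]] [-1.31571114 -0.2255712   0.48883717] 9.65915321210848
```

View pics/c4.png

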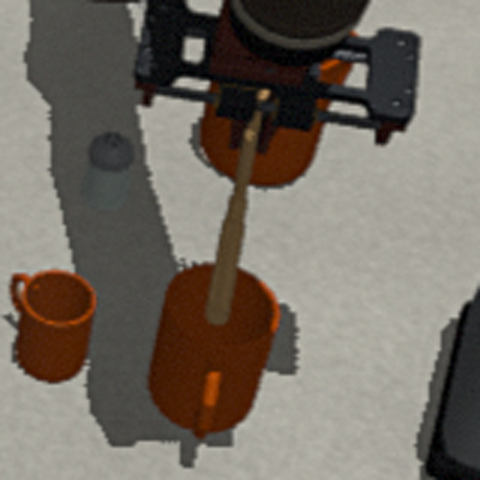

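Call:
jog_arm(translation=[[0.008,0,-0.006],[0.008,0,-0.006],[0.008,0,-0.006],[0.008,0,-0.006],[0.008,0,-0.007],[0.008,0,-0.01],[0.007,0,-0.014],[0.006,0,-0.014]], rot=[[0,0,0],[0,0,0],[0,0,0],[0,0,0],[0,0,0],[0,0,0],[0,0,0],[0,0,0]], grip=0.0)

```text
time: 7.4
tool_pos: [434.6, 262.8, 282.8]
tcp_rot: [0.331, -2.741, 0.062]
ft_force: [-0.3, 0.4, 0.1]
finger_gap: 0.112
```

```bash
python3 - <<'E'
from plan import *
from rig import *
import cv2
s=snapshot("scene")
a=cv2.resize(s[100:310,270:480],None,fx=2.8,fy=2.8,interpolation=2)
cv2.imwrite("pics/c5.png",a)
p,R=pose();print(p,R.as_matrix().round(3),sense()["ft_force"],sense()["finger_gap"]*88,sense()["joint_pos"].round(2))
p1=p+[0,0,45];R1=R*Ro.from_rotvec([0,np.radians(-29),0]);R2=R1*Ro.from_rotvec([0,np.radians(-29),0])
E
```

```text
[435.18759211 263.14245917 284.61523671] [[-0.902 -0.238 -0.361]
 [-0.222  0.971 -0.086]
 [ 0.372  0.002 -0.928]] [ 0.38091433 -0.22889682  1.68685861] 9.916330242543685 [-0.56  0.41  0.01  1.55 -0.12  1.55  1.28]
```

View pics/c5.png

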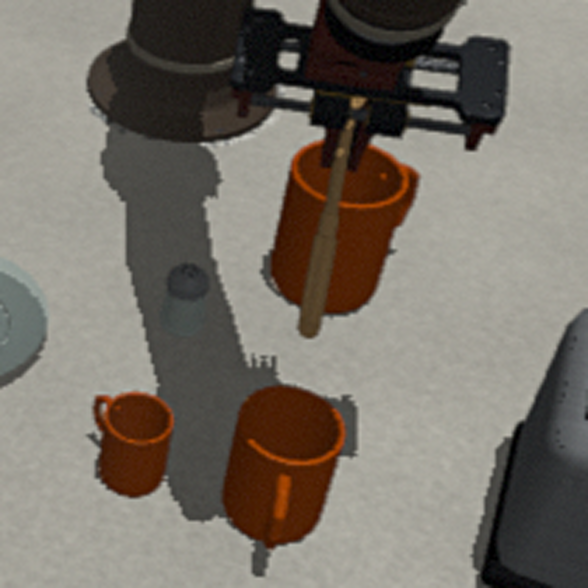

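```bash
python3 - <<'E'
from plan import *
p,R=pose()
rows(p,R,[548,-40,215],RT(180,-36),24)
E
```

```text
T [[-0.0025, -0.0134, 0.0021], [-0.0026, -0.0134, 0.0022], [-0.0026, -0.0133, 0.0023], [-0.0026, -0.0133, 0.0025], [-0.0027, -0.0133, 0.0026], [-0.0027, -0.0132, 0.0027], [-0.0027, -0.0132, 0.0029], [-0.0027, -0.0132, 0.003], [-0.0027, -0.0131, 0.0031], [-0.0027, -0.0131, 0.0033], [-0.0027, -0.0131, 0.0034], [-0.0027, -0.013, 0.0035], [-0.0027, -0.013, 0.0037], [-0.0027, -0.013, 0.0038], [-0.0027, -0.0129, 0.0039], [-0.0026, -0.0129, 0.004], [-0.0026, -0.0129, 0.0042], [-0.0026, -0.0128, 0.0043], [-0.0025, -0.0128, 0.0044], [-0.0025, -0.0128, 0.0045], [-0.0024, -0.0128, 0.0047], [-0.0023, -0.0127, 0.0048], [-0.0023, -0.0127, 0.0049], [-0.0022, -0.0127, 0.005]]
W [[0.08, -2.4, 0.59], [0.08, -2.4, 0.59], [0.08, -2.4, 0.59], [0.08, -2.4, 0.59], [0.08, -2.4, 0.59], [0.08, -2.4, 0.59], [0.08, -2.4, 0.59], [0.08, -2.4, 0.59], [0.08, -2.4, 0.59], [0.08, -2.4, 0.59], [0.08, -2.4, 0.59], [0.08, -2.4, 0.59], [0.08, -2.4, 0.59], [0.08, -2.4, 0.59], [0.08, -2.4, 0.59], [0.08, -2.4, 0.59], [0.08, -2.4, 0.59], [0.08, -2.4, 0.59], [0.08, -2.4, 0.59], [0.08, -2.4, 0.59], [0.08, -2.4, 0.59], [0.08, -2.4, 0.59], [0.08, -2.4, 0.59], [0.08, -2.4, 0.59]]
```

Call:
jog_arm(translation=[[-0.003,-0.007,0.002],[-0.003,-0.013,0.002],[-0.003,-0.013,0.002],[-0.003,-0.013,0.002],[-0.003,-0.013,0.003],[-0.003,-0.013,0.003],[-0.003,-0.013,0.003],[-0.003,-0.013,0.003]], rot=[[0.1,-2.4,0.6],[0.1,-2.4,0.6],[0.1,-2.4,0.6],[0.1,-2.4,0.6],[0.1,-2.4,0.6],[0.1,-2.4,0.6],[0.1,-2.4,0.6],[0.1,-2.4,0.6]], grip=0.0)

```text
time: 8.45
tool_pos: [473.3, 169.9, 258.2]
tcp_rot: [0.249, -3.088, 0.052]
ft_force: [-0.1, 0.2, -0.7]
finger_gap: 0.109
```

Call:
jog_arm(translation=[[-0.003,-0.013,0.003],[-0.003,-0.013,0.003],[-0.003,-0.013,0.003],[-0.003,-0.013,0.004],[-0.003,-0.013,0.004],[-0.003,-0.013,0.004],[-0.003,-0.013,0.004],[-0.003,-0.013,0.004]], rot=[[0.1,-2.4,0.6],[0.1,-2.4,0.6],[0.1,-2.4,0.6],[0.1,-2.4,0.6],[0.1,-2.4,0.6],[0.1,-2.4,0.6],[0.1,-2.4,0.6],[0.1,-2.4,0.6]], grip=0.0)

```text
time: 9.45
tool_pos: [513.1, 69.1, 235.6]
tcp_rot: [-0.116, 2.846, -0.032]
ft_force: [0.8, -0.2, -0.0]
finger_gap: 0.11
```

```bash
python3 - <<'E'
from plan import *
p,R=pose()
s=sense();print(p,R.as_matrix().round(3),s["finger_gap"]*88,s["joint_pos"].round(2))
rows(p,R,[548,-40,215],RT(180,-36),8)
E
```

```text
[513.07997778  69.12700864 235.55442821] [[-0.954 -0.077  0.29 ]
 [-0.083  0.996 -0.01 ]
 [-0.288 -0.034 -0.957]] 9.649777823840436 [-0.42  0.07  0.14  2.09  0.13  0.71  1.28]
T [[-0.0023, -0.0138, 0.0039], [-0.0023, -0.0138, 0.004], [-0.0022, -0.0138, 0.0041], [-0.0022, -0.0138, 0.0042], [-0.0022, -0.0137, 0.0043], [-0.0022, -0.0137, 0.0044], [-0.0021, -0.0137, 0.0045], [-0.0021, -0.0137, 0.0046]]
W [[0.03, -2.39, 0.6], [0.03, -2.39, 0.6], [0.03, -2.39, 0.6], [0.03, -2.39, 0.6], [0.03, -2.39, 0.6], [0.03, -2.39, 0.6], [0.03, -2.39, 0.6], [0.03, -2.39, 0.6]]
```

Call:
jog_arm(translation=[[-0.003,-0.014,0.004],[-0.003,-0.014,0.004],[-0.003,-0.014,0.004],[-0.003,-0.014,0.004],[-0.003,-0.014,0.004],[-0.002,-0.014,0.004],[-0.002,-0.014,0.004],[-0.002,-0.01,0.004]], rot=[[0,-2.4,0.6],[0,-2.4,0.6],[0,-2.4,0.6],[0,-2.4,0.6],[0,-2.4,0.6],[0,-2.4,0.6],[0,-2.4,0.6],[0,-2.4,0.6]], grip=0.0)

```text
time: 10.45
tool_pos: [550.5, -37.9, 217.6]
tcp_rot: [-0.001, 2.513, 0.005]
ft_force: [0.7, 0.9, -0.8]
finger_gap: 0.111
```

```bash
python3 - <<'E'
from plan import *
from rig import *
import cv2
s=snapshot("scene");t=snapshot("top")
cv2.imwrite("pics/s6.png",s);cv2.imwrite("pics/t6.png",t)
a=cv2.resize(s[100:260,170:330],None,fx=2.5,fy=2.5,interpolation=2);b=cv2.resize(t[110:270,190:350],None,fx=2.5,fy=2.5,interpolation=2)
cv2.imwrite("pics/c6.png",cv2.hconcat([a,b]))
s=sense();p,R=pose();print(p,R.as_matrix().round(3),s["ft_force"],s["finger_gap"]*88,s["joint_pos"].round(2))
E
```

```text
[549.53132826 -38.39664429 216.67599237] [[-0.81  -0.     0.586]
 [ 0.001  1.     0.003]
 [-0.586  0.003 -0.81 ]] [-0.05809082 -0.28042797 -0.37773278] 9.749195648775244 [-0.24  0.04  0.23  2.32  0.    0.16  1.55]
```

View pics/c6.png

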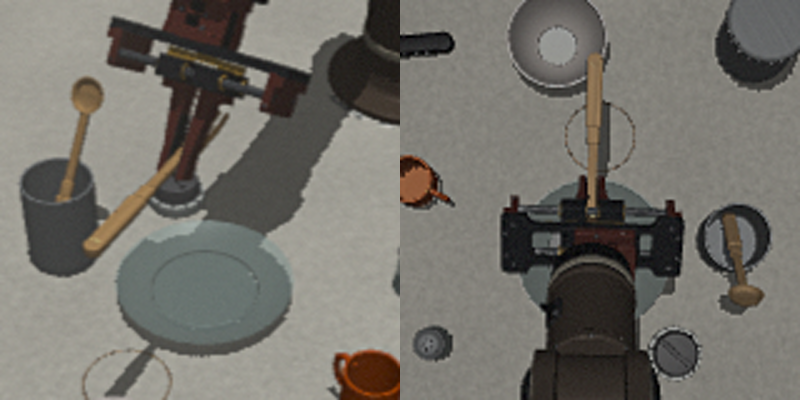

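View pics/s6.png

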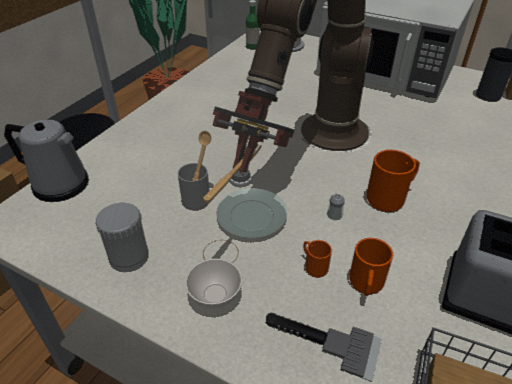

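```bash
python3 - <<'E'
from h import *
from rig import *
import cv2
p,e=tri((206,198.8),(268,132.2));print("butt",p,e)
s=cv2.imread("pics/s6.png");t=cv2.imread("pics/t6.png")
a=cv2.resize(s[140:205,195:270],None,fx=7,fy=7,interpolation=2)
b=cv2.resize(t[125:205,240:295],None,fx=5,fy=5,interpolation=2)
o=np.array([546.7,-38.4,220.7])
for P,col in ((0,(255,255,0)),(5,(0,255,0)),(-5,(0,0,255))):
  x=np.array([-np.cos(np.radians(P)),0,np.sin(np.radians(P))])
  for n,im,(r,c,k) in(("scene",a,(140,195,7)),("top",b,(125,240,5))):
    q=[tuple(int(v) for v in (proj(n,o+x*d)-[c,r]+.5)*k) for d in(-148,78)]
    cv2.line(im,q[0],q[1],col,1)
b=cv2.copyMakeBorder(b,0,455-400,0,0,0)
cv2.imwrite("pics/c7.png",cv2.hconcat([a,b]))
E
```

```text
butt [692.52513963 -40.1752822  224.17213205] 0.8845158624013173
```

View pics/c7.png

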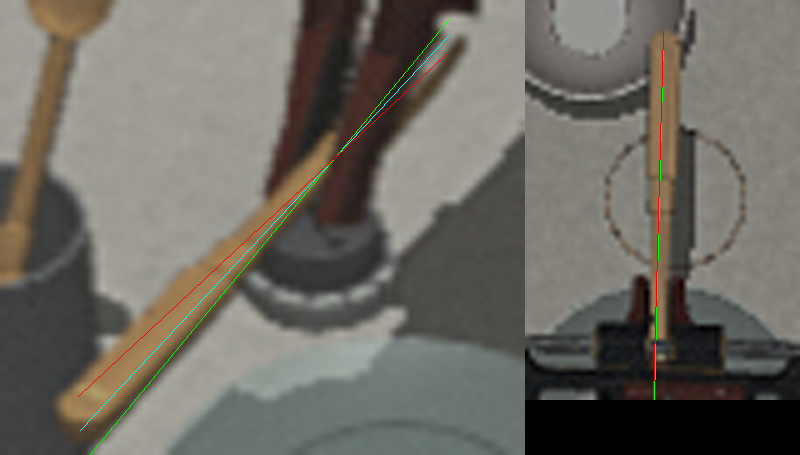

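Call:
jog_arm(translation=[[0,0,0],[0,0,0],[0,0,0],[0,0,0],[0,0,0],[0,0,0],[0,0,0],[0,0,0]], rot=[[0,0.5,0],[0,1,0],[0,0.5,0],[0,0,0],[0,0,0],[0,0,0],[0,0,0],[0,0,0]], grip=0.0)

```text
time: 11.55
tool_pos: [550.2, -37.2, 217.2]
tcp_rot: [-0.002, 2.549, 0.005]
ft_force: [-0.2, 0.6, 0.2]
finger_gap: 0.111
```

Call:
jog_arm(translation=[[0,0,0],[0,0,0],[0,0,0],[0,0,0],[0,0,0],[0,0,0],[0,0,0],[0,0,0]], rot=[[0,0,0],[0,0,0],[0,0,0],[0,0,0],[0,0,0],[0,0,0],[0,0,0],[0,0,0]], grip=0.0)

```text
time: 12.55
tool_pos: [550.2, -37.2, 217.2]
tcp_rot: [-0.002, 2.549, 0.005]
ft_force: [-0.3, 0.6, -0.2]
finger_gap: 0.109
```

```bash
python3 - <<'E'
from h import *
from rig import *
import cv2
s=snapshot("scene");t=snapshot("top")
q=sense();print(q["tool_pos"],q["joint_pos"].round(3),abs(q["joint_vel"]).max(),q["finger_gap"]*88,q["time"])
d0=cv2.absdiff(t,cv2.imread("pics/top0.png"))
cv2.imwrite("pics/t8.png",t);cv2.imwrite("pics/c8.png",cv2.hconcat([cv2.resize(s[130:220,180:280],None,fx=4,fy=4,interpolation=2),cv2.resize(t[120:210,220:320],None,fx=4,fy=4,interpolation=2)]))
E
```

```text
[550.23696672 -37.24880853 217.23916307] [-0.241  0.046  0.223  2.292 -0.009  0.212  1.559] 0.0013987799942430604 9.773908938151203 12.65
```

View pics/c8.png

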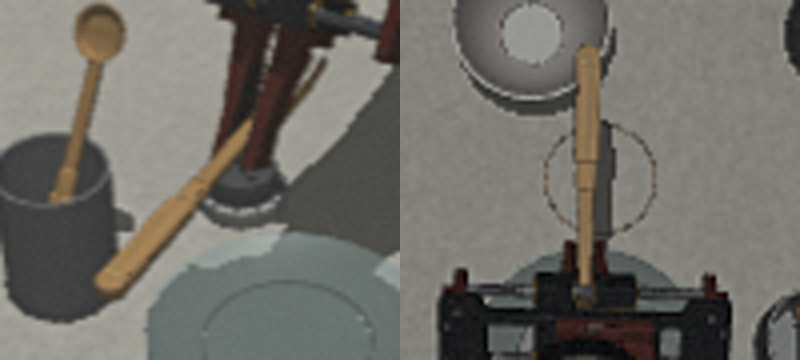

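View pics/t8.png

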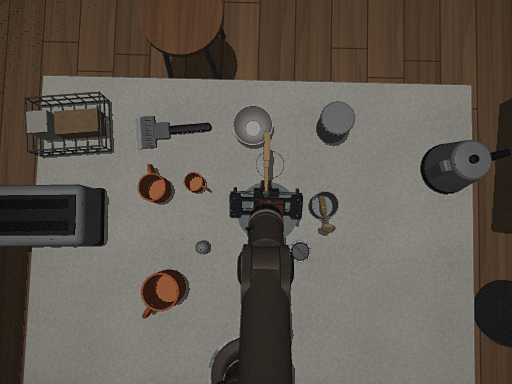

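```bash
python3 - <<'E'
from h import *
print(tri((206.2,200.7),(266.6,131.8)))
from rig import hand_in
print(hand_in())
E
```

```text
(array([694.58910346, -37.32877511, 221.72127501]), np.float64(1.1410088484130996))
the job is handed in; nothing more can be done
None
```

I pinched the fork across its neck, drew it out of the orange mug along its own axis, levelled it and carried it over the plate. I then handed the job in at about 12.7 s, with the arm still holding it. `hand_in()` gives no verdict.

My last checks before handing in:
- **Grip:** the fingers were 9.8 mm apart, matching the 10 mm neck, and the arm was at rest.
- **Height and level:** the TCP pose puts the neck about 221 mm up. The butt, measured from both cameras, was at about 222 mm, so the fork was level within about 1°. I judged "hollow side up" from the tool pose and the pictures rather than measuring it separately.
- **Direction:** the handle points along world +x, straight away from the robot, within about 1°. I took "straight across" from the cart edge in the top picture.
- **Head over the plate:** the head is about 15–20 mm from the plate centre, by calculation from the tool pose. The gripper hides most of it in the pictures.
- **Surroundings:** by eye in the last top picture, the mug stands upright at its starting spot and nothing else seems to have moved. The arm and gripper hide part of the plate.

No check failed. The only disagreement was early on: my handle-step point was off by about 5 pixels in the first fork measurement, so I used an outline overlay to confirm the pose before grasping. One other correction: the first approach stopped about 4 mm off to the side, and I put that right before closing the jaws.

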